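# Clear and reset the bowls testing runway

## Robot

A 6-joint arm with a two-finger parallel gripper is mounted at the origin on the work surface. World frame = base frame: x ahead of the robot, y to its left, z up, the work surface at z = 0. Lengths are in m, angles in rad, forces in N, time in s.
With the tool pointing down it reaches from about 0.275 to 1 m from the base axis. Payload 8.4 kg.
Tool frame: the origin (TCP) lies on the centre line of the jaws, within the pads' length; the fingertips stand 17 mm ahead of it and the grasp point (between the pads) lies 2 mm behind it (bot.tcp_to_tips is the z of the fingertips in the tool frame, in m); z points along the fingers, y is the line along which they close (so a half turn about z gives the same grasp; the last joint's range is limited). The gripper opens to 85 mm and grips with 20 to 120 N. Pads are 22 mm wide; open, the fingers measure 114 mm over their backs; the gripper's body (76 mm by 85 mm) begins 54 mm behind the grasp point. The pads swing forward as they close: fully open they stand 13 mm farther back than shut.
Start: joints at [-0.002, 0.353, 1.633, -0, 1.155, -0.002], TCP at [0.625, -0, 0.21] pointing down, gripper open.
Joint ranges: [-2.63, 2.63], [-0.92, 2.1], [0.06, 2.66], [-1.3, 4.44], [0, 2.69], [-3.02, 3.02]. Speed limits (rad/s): [2.22, 2.22, 2.79, 3.14, 3.14, 3.14].

## Interface

Orientations are given as a unit quaternion [x, y, z, w].
In Python, from workcell import bot, hand, kinematics, get_obs, vision, hand_in gives the robot as it stands. The module is installed in compiled form; this text tells all that it offers. Calls block until the motion is done:
- bot.reach(position, orientation): joint-space move of the TCP to a pose.
- bot.servo_line(position, ori=None, velocity=0.15): straight line of the TCP; ori=None keeps the orientation; velocity is the mean speed in m/s.
- bot.goto_joints(angles): joint-space move.
- hand.move_gripper(opening, strength=None): finger opening in m; strength is the grip in N (None keeps the last); returns when the fingers have stopped.
- bot.dwell(seconds).
- kinematics.solve_ik(position, orientation): joint angles nearest the present ones, or None.
- get_obs(): the state.
- vision.read_camera(name): name is "scene" or "side" or "wrist"; returns a dict with "frame" (400x640x3 uint8, red, green, blue), "intrinsics" (3x3 intrinsics, pixels), "view" (4x4, takes a point from world to camera coordinates). Camera axes: x right, y down, z forward; pixel columns grow to the right and rows downward; lengths in m; the calibration is good to about 2 mm. The wrist camera is an equidistant fisheye: a pixel r from the principal point sees the ray r / f radians off the axis. A picture is of the moment at which its call begins. There is no depth.
A pose or a line that the arm cannot do raises bot.IKError and nothing moves.
- hand_in(): hands the job in; it is judged then, once.
The state is a dict: "time_s": time; "joint_pos": joint angles; "joint_vel": joint speeds; "joint_efforts": joint torques, N m; "position": TCP position; "orientation": TCP orientation; "wrist_force": force on the tool from outside, world axes, zero at the start; "ft_torque": the same for the moment, N m; "gripper_width": finger opening in m; "grip_force": force on a finger pad.
Only numpy, scipy, OpenCV 4.12 (cv2) and the standard library are available. Lean on these libraries where they do the work, as an engineer would, in place of code of your own. Each camera call takes 0.05 s, during which the arm holds its last target. There are 200 camera calls.

## Task

Get the testing runway ready for the next bowl: put every pale pine offcut lying on it into the waste tub, turn the wing knob to free the stop, slide the stop along its rail until its index is in line with the brass pointer, and turn the knob clockwise again until the stop is clamped tight. Also press the hinged gear cover down until its catch holds it shut, in whatever order suits, and leave the bowl, jack, weight, wedge and the other things where they are.

Things in the scene. Friction and masses are not known exactly. Their poses are not given: they have to be found in the camera images.
- runway: the runway, a fixed dark oak bed 210 (x) x 760 (y) x 50 mm, its long way along its own y. Origin: centre of its underside. Its own frame: the lane is level at z=50 mm, x -95 to +40 mm; a lip 10 mm wide and 12 mm high runs along the near edge (x=-100 mm); the steel rail runs along x=+65 mm
- stop_grip (a point): middle of the top edge of the wooden stop board: 20 mm thick (own y), 130 mm long (x), reaching from the carriage over the lane, 8 to 55 mm above the lane. It can be pinched across its thickness from above and, once the clamp is free, slid along the runway's y; frame parallel to the runway's
- carriage (a joint): position of the stop's carriage along the runway's y, m, 0 at the middle, -0.23 to 0.21. It drags with about 4 N when free and holds against more than 20 N when clamped. The carriage is an aluminium block 60 (x) x 80 (y) mm on the rail, its top 60 mm above the lane
- stop_index (a point): tip of the steel index at the near end of the stop board
- knob_grip (a point): centre of the black wing of the clamp knob, on its upright axis: wing 64 mm long (own x), 14 mm thick (own y), 30 mm tall; its top is 12 mm above this point, its underside 18 mm below, 12 mm above the carriage's top. It sits on the carriage, over the rail
- clamp_knob (a joint): turn of the clamp knob, rad, 0 to 1.45, growing clockwise seen from above: below 0.35 the stop is free, it starts to bite at 0.5, above 1.0 it is clamped. Needs about 0.1 to 0.25 N m and stays where it is left
- pointer: brass pointer clip, 30 x 30 mm, fixed on the near edge of the runway. Origin: on the runway's edge at its finger's middle, level with the lip's top; axes parallel to the runway's. The stop is at its mark when stop_index has y=0 in this frame
- gear_cover (a joint): angle of the gear cover, rad: 0 shut, positive open (lifts). A light spring holds it half open (0.6 to 1.1); a sprung catch at the middle of the free edge takes about 5 N at that edge to snap past just before 0, then holds the cover
- cover_edge (a point): point on the cover's upper face at the middle of its width (x), 125 mm from the hinge and 21 mm in from the free edge; moves with the cover; own z is square to the face
- cover_hinge (a point): middle of the cover's hinge, 102 mm above the table; the hinge axis is its own x (parallel to the runway's). The shut cover reaches 146 mm from here along own +y, is 134 mm wide, its top 10 mm above here. It covers a fixed green gear housing, 100 mm high; a catch post 100 mm high stands just beyond the free edge, a winding crank on the near (-x) side
- bin: steel waste tub, fixed, open-topped, 140 (x) x 220 (y) x 90 mm high, walls 5 mm. Origin: centre of its underside
- bin_in (a point): centre of the tub's inner floor, 5 mm above its underside
- offcut1: pale pine offcut (may be absent), plain block, 70 x 30 x 26 mm (own x, y, z). Origin: centre of its underside
- offcut2: pale pine offcut (may be absent), stepped block, 66 x 32 x 30 (18 thick, with a 36 mm long step to 30 thick at its -x end) mm (own x, y, z). Origin: centre of its underside
- offcut3: pale pine offcut (may be absent), block with well rounded edges, 60 x 34 x 28 mm (own x, y, z). Origin: centre of its underside
- offcut4: pale pine offcut (may be absent), slim block, 70 x 28 x 24 mm (own x, y, z). Origin: centre of its underside
- offcut5: pale pine offcut (may be absent), block, 64 x 30 x 28 mm (own x, y, z). Origin: centre of its underside
- bowl: mahogany bowl, 120 dia., 110 high (mm); leave alone. Origin: centre of its underside
- jack: chipped white jack, 63 dia., with a flat foot, on the lane's left (+y) end (mm); leave alone. Origin: centre of its underside
- weight: cast brass weight with a knob, 50 dia., 71 high, on the lane's right (-y) end (mm); leave alone. Origin: centre of its underside
- wedge: stepped walnut measuring wedge, 110 x 36 x 30 (mm); leave alone. Origin: centre of its underside
- oilcan: dark oil bottle with a brass cap, 60 dia., 130 high (mm); leave alone. Origin: centre of its underside
- mug: white mug, 80 dia., 90 high (mm); leave alone. Origin: centre of its underside
- brush: hand brush lying on the table; leave alone

How it is judged:
On the way, in this order (a step that is already met when the one before it is completed fails the run):
1. the clamp knob has been turned back to free the stop (value of joint clamp_knob below 0.35 rad), for 0.2 s.
2. the free stop stands in line with the pointer (within 6 mm) (y of stop_index in the frame of pointer between -0.006 and 0.006 m and value of joint clamp_knob below 0.35 rad), for 0.2 s.
3. the stop is clamped in line with the pointer (y of stop_index in the frame of pointer between -0.006 and 0.006 m and value of joint clamp_knob above 1 rad), for 0.2 s.
At the end, for the whole second after the job is handed in: every offcut present lies at rest inside the waste tub, not above its rim; the stop's index is within 6 mm of the pointer along the runway, with the knob turned past 1.0 rad (clamped); the gear cover is shut, held by its catch (below 0.03 rad) (all of step 3 and value of joint gear_cover below 0.03 rad and velocity of joint carriage between -0.01 and 0.01 m/s and x of offcut1 in the frame of bin_in between -0.066 and 0.066 m and y of offcut1 in the frame of bin_in between -0.106 and 0.106 m and z of offcut1 in the frame of bin_in between -0.01 and 0.08 m and linear speed of each of offcut1, offcut2, offcut3, offcut4, offcut5 below 0.03 m/s and x of offcut2 in the frame of bin_in between -0.066 and 0.066 m and y of offcut2 in the frame of bin_in between -0.106 and 0.106 m and z of offcut2 in the frame of bin_in between -0.01 and 0.08 m and x of offcut3 in the frame of bin_in between -0.066 and 0.066 m and y of offcut3 in the frame of bin_in between -0.106 and 0.106 m and z of offcut3 in the frame of bin_in between -0.01 and 0.08 m and x of offcut4 in the frame of bin_in between -0.066 and 0.066 m and y of offcut4 in the frame of bin_in between -0.106 and 0.106 m and z of offcut4 in the frame of bin_in between -0.01 and 0.08 m and x of offcut5 in the frame of bin_in between -0.066 and 0.066 m and y of offcut5 in the frame of bin_in between -0.106 and 0.106 m and z of offcut5 in the frame of bin_in between -0.01 and 0.08 m); the robot touches nothing.
It fails at once if a thing that is not waste (bowl, jack, weight, wedge, oil bottle, mug, brush) is moved more than 40 mm (distance of any of bowl, jack, weight, wedge, oilcan, mug, brush from where it was at the start of the episode above 0.04 m).
Of offcut1, offcut2, offcut3, offcut4, offcut5 only 3 to 5 are there at a start; the rules pass over those that are not, and their reading is None.
At some moment in a run one of offcut1, offcut2, offcut3, offcut4, offcut5 may be knocked a few centimetres aside while the robot is not near it.
Once in a run the grip may slacken for a moment while it holds something.
It also fails if it takes over 210 s, if anything falls off the work surface, if the arm or the gripper's body presses on something with over 40 N, if the wrist force passes 120 N, or if a joint passes its speed limit or range.

## Working session

There is one attempt and no reset: what is moved stays moved. The work goes in short steps, each a Python script; the robot and the scene stay as the last script left them, time stands still between calls to the robot, and variables do not carry over. Pictures are saved under pics/ and viewed, at most 14 in all, crops included, and the job is handed in when it is done.

```bash
mkdir -p pics
cat > h.py <<'E'
import numpy as np, cv2
from workcell import bot, hand, kinematics, get_obs, vision, hand_in
from scipy.spatial.transform import Rotation as R
def shot(n,fn=None):
    d=vision.read_camera(n)
    if fn: cv2.imwrite('pics/'+fn,d['frame'][:,:,::-1])
    return d
def ray(d,u,v,fish=False):
    K=np.array(d['intrinsics']);T=np.array(d['view'])
    x=(u-K[0,2])/K[0,0];y=(v-K[1,2])/K[1,1]
    if fish:
        r=np.hypot(x,y);s=np.sin(r)/r if r>1e-9 else 1.;c=np.array([x*s,y*s,np.cos(r)])
    else: c=np.array([x,y,1.])
    o=-T[:3,:3].T@T[:3,3];w=T[:3,:3].T@c
    return o,w/np.linalg.norm(w)
def plane(d,u,v,z,fish=False):
    o,w=ray(d,u,v,fish);return o+w*(z-o[2])/w[2]
def tri(*rs):
    A=0;b=0
    for o,w in rs:
        P=np.eye(3)-np.outer(w,w);A=A+P;b=b+P@o
    p=np.linalg.solve(A,b)
    return p,[float(np.linalg.norm((np.eye(3)-np.outer(w,w))@(p-o))) for o,w in rs]
def proj(d,p,fish=False):
    K=np.array(d['intrinsics']);T=np.array(d['view']);c=T[:3,:3]@p+T[:3,3]
    if fish:
        r=np.hypot(c[0],c[1]);t=np.arctan2(r,c[2]);q=c[:2]/max(r,1e-9)*t
    else:q=c[:2]/c[2]
    return np.array([K[0,0]*q[0]+K[0,2],K[1,1]*q[1]+K[1,2]])
def down(yaw):  # tool y axis along (cos(yaw+90)) ; tool x at angle yaw
    return (R.from_euler('z',yaw)*R.from_euler('x',np.pi)).as_quat()
E
python3 - <<'E'
from h import *
import pickle
D={n:shot(n,n+'0.png') for n in('scene','side','wrist')}
pickle.dump(D,open('d0.pkl','wb'))
o=get_obs();print(o)
for n in D:
    d=D[n];T=np.array(d['view']);print(n,np.array(d['intrinsics']).tolist(),(-T[:3,:3].T@T[:3,3]).round(3),T[2,:3].round(3))
print(R.from_quat(o['orientation']).as_matrix().round(3))
E
```

```text
{'time_s': 0.15, 'joint_pos': array([-2.37615617e-03,  3.53510475e-01,  1.63394055e+00, -5.17316427e-05,
        1.15522386e+00, -2.40134605e-03]), 'joint_vel': array([-0.00199869, -0.00150744, -0.00163858, -0.00036001,  0.00190366,
        0.00091748]), 'joint_efforts': array([-7.39769093e-04, -6.05638933e+01, -3.42338884e+01, -2.29960733e-05,
        6.16452831e-03, -4.00942213e-05]), 'position': array([ 6.24617239e-01, -1.39063308e-06,  2.09930519e-01]), 'orientation': array([ 7.07090378e-01,  7.07122976e-01, -3.98482410e-04, -3.66852189e-04]), 'wrist_force': array([-0.28676885, -0.01393717,  0.59802736]), 'ft_torque': array([ 0.01204815, -0.08164815, -0.00434592]), 'grip_force': 0.0, 'gripper_width': 0.08536625125726312}
scene [[456.07681954134733, 0.0, 325.04690591897696], [0.0, 456.07681954134733, 200.93035510364277], [0.0, 0.0, 1.0]] [ 1.286 -0.486  1.337] [-0.506  0.329 -0.797]
side [[372.44949552043875, 0.0, 318.7016032544459], [0.0, 372.44949552043875, 197.38964870950497], [0.0, 0.0, 1.0]] [ 0.16  -0.659  0.89 ] [ 0.323  0.615 -0.719]
wrist [[309.70691628693146, 0.0, 322.4021130146186], [0.0, 309.70691628693146, 196.675529967336], [0.0, 0.0, 1.0]] [0.624 0.07  0.374] [-0.002 -0.282 -0.959]
[[-0.     1.    -0.001]
 [ 1.     0.    -0.   ]
 [-0.    -0.001 -1.   ]]
```

View pics/scene0.png

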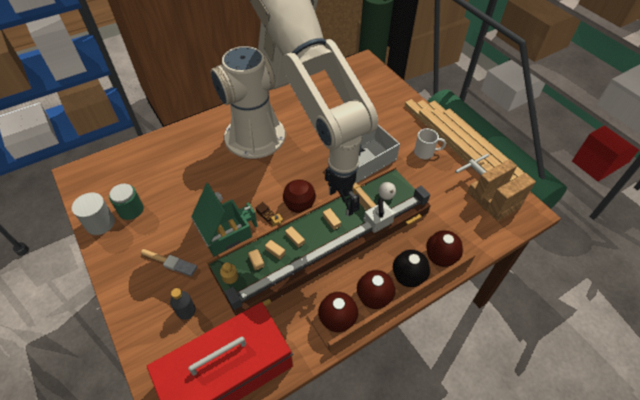

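View pics/side0.png

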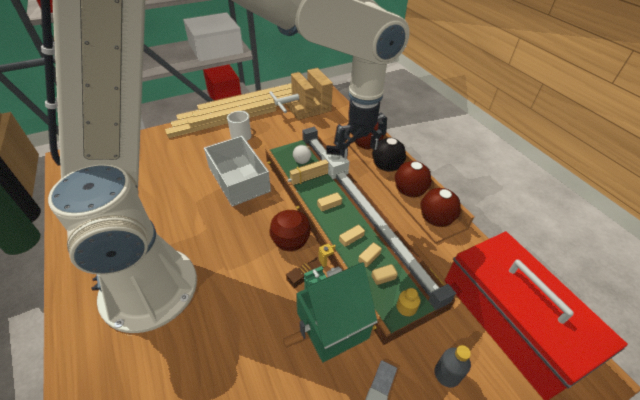

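View pics/wrist0.png

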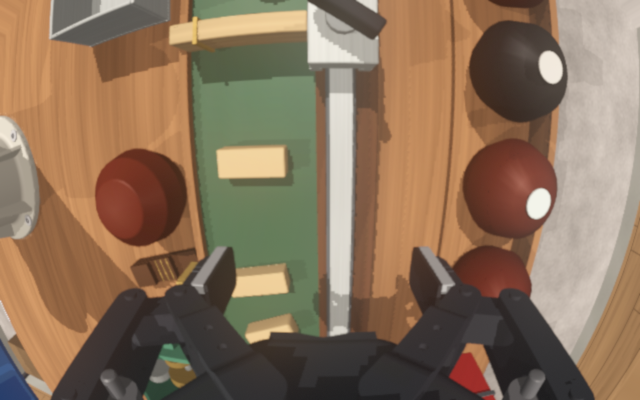

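Scene and side views show four offcuts, at side pixels (330,202), (352,236), (370,254) and (384,274). The stop is at (310,172), the brass pointer near (327,250), the half-open cover at (340,310), the tub at (238,168) and the weight at (408,300). In the wrist view, image right is world +x and image down is -y. Next I'll take higher wrist views.

Run:
```python
from h import *
import pickle
D=pickle.load(open('d0.pkl','rb'))
s=D['side'];w=D['wrist']
for n,p in dict(o1=(330,202),o2=(352,236),o3=(370,254),o4=(384,274)).items(): print(n,plane(s,*p,.076).round(3))
print('ptr',plane(s,327,250,.062).round(3),'idx',plane(s,289,178,.08).round(3),'wr o1',plane(w,252,162,.076,1).round(3))
q=get_obs()['orientation']
for i,(x,y) in enumerate([(.58,-.13),(.58,-.30),(.52,.05)]):
    bot.reach([x,y,.36],q)
    D['w%d'%(i+1)]=shot('wrist','w%d.png'%(i+1))
bot.reach([.35,.1,.45],q)
D['scene1']=shot('scene','scene1.png');D['side1']=shot('side','side1.png')
pickle.dump(D,open('d0.pkl','wb'))
a=[cv2.imread('pics/w%d.png'%i) for i in(1,2,3)]
cv2.imwrite('pics/m1.png',np.vstack([a[0][:300],a[1][:300]]))
cv2.imwrite('pics/m2.png',cv2.resize(D['scene1']['frame'][150:330,180:460,::-1],None,fx=2.8,fy=2.8,interpolation=2))
```

```text
o1 [0.547 0.005 0.076]
o2 [ 0.542 -0.136  0.076]
o3 [ 0.554 -0.209  0.076]
o4 [ 0.553 -0.277  0.076]
ptr [ 0.462 -0.139  0.062] idx [0.477 0.151 0.08 ] wr o1 [0.554 0.019 0.076]
```

View pics/m1.png

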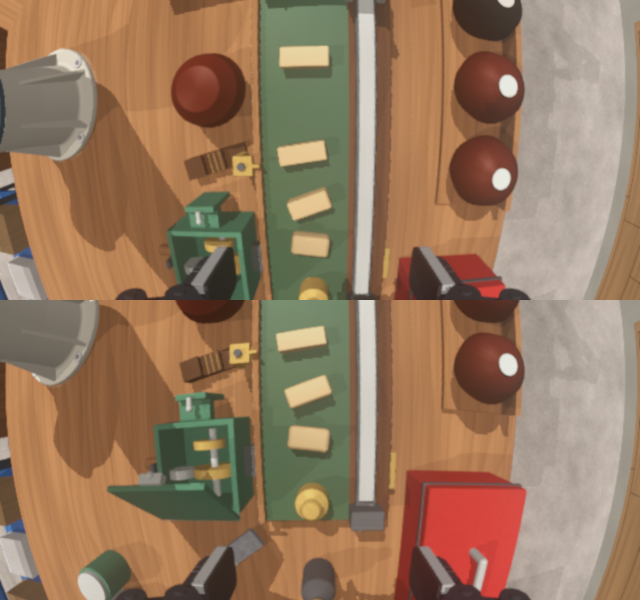

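View pics/m2.png

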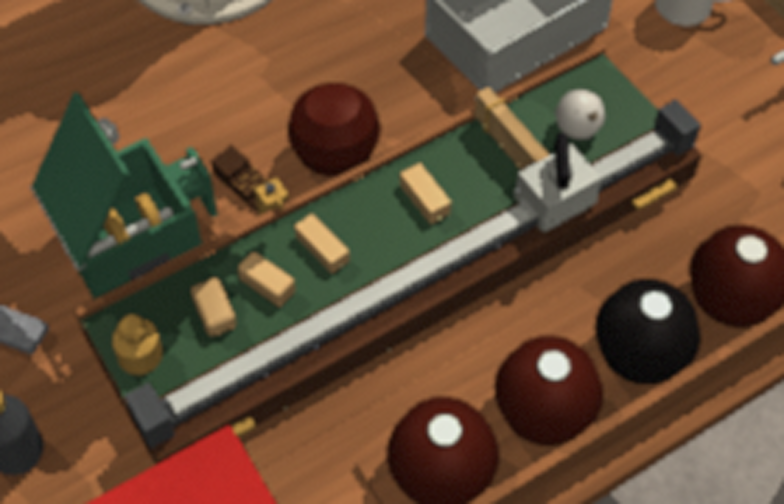

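View pics/w3.png

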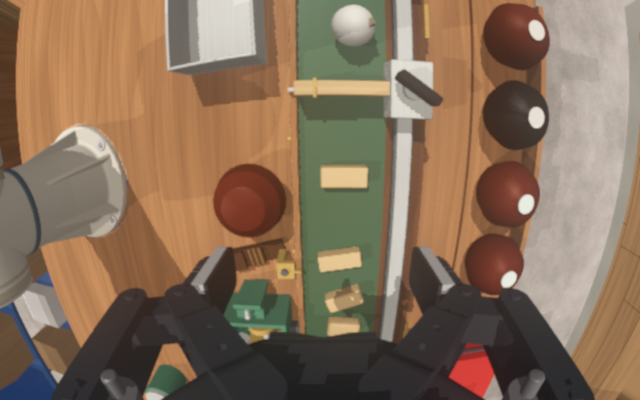

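Four offcuts are confirmed at w1 pixels (304,57), (302,153), (309,204) and (310,245), and the third one in w3 looks stepped. The pointer is at w1 (243,165) with its finger towards the lane. In w3 the stop board is at (340,88), its index at (293,90) and the wing at (418,87), lying at about -36°. Now numbers.

```bash
cat >> h.py <<'E'
def pine(d):
    f=d['frame'];h=cv2.cvtColor(f,cv2.COLOR_RGB2HSV)
    m=cv2.inRange(h,(10,60,165),(26,150,255))
    return cv2.morphologyEx(m,cv2.MORPH_OPEN,np.ones((3,3)))
def offcuts(d,z,fish=True,box=(.46,.64,-.40,.12)):
    out=[]
    cs,_=cv2.findContours(pine(d),cv2.RETR_EXTERNAL,cv2.CHAIN_APPROX_NONE)
    for c in cs:
        if cv2.contourArea(c)<80: continue
        m=cv2.moments(c);u,v=m['m10']/m['m00'],m['m01']/m['m00']
        P=np.array([plane(d,*p,z,fish)[:2] for p in c[:,0,:].astype(float)])
        (cx,cy),(a,b),t=cv2.minAreaRect((P*1000).astype(np.float32))
        if not(box[0]<cx/1e3<box[1] and box[2]<cy/1e3<box[3]):continue
        if a<b:t+=90
        t=(t+90)%180-90
        out.append((cx/1e3,cy/1e3,t,max(a,b),min(a,b),u,v))
    return sorted(out,key=lambda r:-r[1])
E
python3 - <<'E'
from h import *
import pickle
D=pickle.load(open('d0.pkl','rb'))
for n in('wrist','w1','w2','w3','side1'):
    print(n)
    for r in offcuts(D[n],.076,n!='side1'):print(np.round(r,3))
# runway yaw: green lane edges in w1
for n in('w1','w2','w3'):
    h=cv2.cvtColor(D[n]['frame'],cv2.COLOR_RGB2HSV)
    g=cv2.inRange(h,(40,50,30),(95,255,160))
    L=[];Rr=[]
    for v in range(5,230,6):
        u=np.where(g[v,255:395])[0]+255
        u=u[(u<395)]
        if len(u)>40:
            a=plane(D[n],u.min(),v,.05,1);b=plane(D[n],u.max(),v,.05,1)
            if .1<b[0]-a[0]<.16: L.append(a);Rr.append(b)
    for S in(L,Rr):
        S=np.array(S)
        if len(S)>3:
            p=np.polyfit(S[:,1],S[:,0],1);r=S[:,0]-np.polyval(p,S[:,1])
            k=abs(r)<.003+0*r
            p=np.polyfit(S[k,1],S[k,0],1);print(n,'edge x=%.4f + %.4f y'%(p[1],p[0]),k.sum(),len(k),np.degrees(-np.arctan(p[0])))
q=get_obs()['orientation']
for i,p in enumerate([(.56,.10,.30),(.50,.14,.30),(.42,.10,.36)]):
    bot.reach(p,q);D['b%d'%i]=shot('wrist','b%d.png'%i)
pickle.dump(D,open('d0.pkl','wb'))
a=[cv2.imread('pics/b%d.png'%i)[:280] for i in(0,2)]
cv2.imwrite('pics/m3.png',np.vstack(a))
w1,w2=D['w1']['frame'],D['w2']['frame']
c=[cv2.resize(w[v:v+120,150:290,::-1],None,fx=2.8,fy=2.8,interpolation=2) for w,v in((w1,120),(w2,10))]
cv2.imwrite('pics/m4.png',np.hstack(c))
E
```

```text
wrist
[5.51000e-01 1.90000e-02 5.80000e-01 7.02540e+01 3.21690e+01 2.50933e+02
 1.61754e+02]
[ 5.48000e-01 -1.18000e-01  7.95400e+00  6.99900e+01  3.79580e+01
  2.60149e+02  2.81138e+02]
[ 5.54000e-01 -1.89000e-01  2.34010e+01  6.99880e+01  2.95590e+01
  2.66965e+02  3.28229e+02]
w1
[ 5.51000e-01  1.80000e-02 -1.05600e+00  7.01350e+01  3.00120e+01
  3.03342e+02  5.57270e+01]
[ 5.47000e-01 -1.23000e-01  8.53000e+00  6.99080e+01  2.93460e+01
  3.01544e+02  1.52790e+02]
[ 5.56000e-01 -2.02000e-01  2.03720e+01  6.37000e+01  3.27940e+01
  3.08533e+02  2.04043e+02]
[ 5.58000e-01 -2.69000e-01 -5.18500e+00  5.78070e+01  3.72380e+01
  3.09900e+02  2.44333e+02]
[  0.565  -0.397   2.857 192.621  93.015 311.41  313.414]
w2
[ 4.65000e-01 -1.09000e-01  8.54280e+01  9.87730e+01  4.11230e+01
  2.45188e+02  4.27720e+01]
[ 5.47000e-01 -1.25000e-01  8.75400e+00  6.95220e+01  2.78830e+01
  3.00567e+02  3.79380e+01]
[ 5.57000e-01 -2.03000e-01  1.99700e+01  6.33960e+01  2.92670e+01
  3.07414e+02  9.07190e+01]
[ 5.58000e-01 -2.71000e-01 -6.53700e+00  5.76420e+01  3.20100e+01
  3.08216e+02  1.37704e+02]
[  
[... 426 characters left out ...]

side1
[5.50000e-01 1.80000e-02 3.52000e-01 7.19700e+01 2.98490e+01 3.29022e+02
 1.98981e+02]
[ 5.46000e-01 -1.26000e-01  8.99500e+00  7.06790e+01  2.77220e+01
  3.51517e+02  2.33087e+02]
[ 5.64000e-01 -2.01000e-01  2.14900e+01  5.07760e+01  2.77350e+01
  3.71605e+02  2.50399e+02]
[ 5.59000e-01 -2.72000e-01 -7.38900e+00  5.31320e+01  2.91270e+01
  3.85372e+02  2.71223e+02]
w1 edge x=0.4842 + -0.0106 y 28 29 0.6054367482849222
w1 edge x=0.6147 + -0.0065 y 29 29 0.37106144339976704
w2 edge x=0.4836 + -0.0095 y 29 29 0.5455800954950506
w2 edge x=0.6151 + -0.0064 y 29 29 0.36447857212742424
w3 edge x=0.4848 + -0.0132 y 29 29 0.755449957834204
w3 edge x=0.6143 + -0.0085 y 27 29 0.4878336412828651
```

View pics/m3.png

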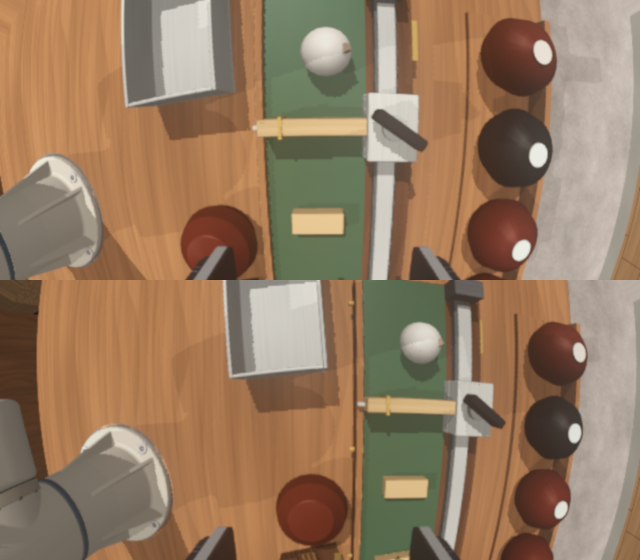

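View pics/m4.png

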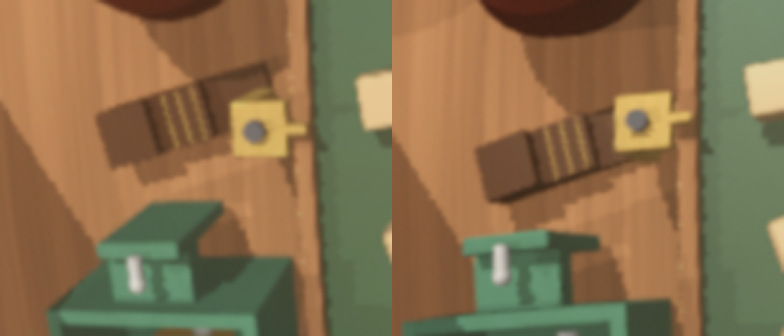

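The m3 view shows the tub's near rim corners at b0 (126,104) and (234,93). The index tip is at b0 (254,128), the wing runs from (375,112) to (425,147), and the jack is beyond the stop. In m4 the clip's finger points +x, with its tip at about w1 (258.6,166.4) and w2 (256.4,52.1).

Run:
```python
from h import *
import pickle
D=pickle.load(open('d0.pkl','rb'))
t=lambda *a:tri(*[ray(D[n],u,v,1) for n,u,v in a])
pr=lambda s,r:print(s,r[0].round(4),np.round(r[1],4))
pr('ptr tip',t(('w1',258.6,166.4),('w2',256.4,52.1)))
pr('ptr bolt',t(('w1',241.1,166.8),('w2',237.5,53.2)))
pr('idx',t(('b0',254,128),('b2',358,124)))
pr('bin c1',t(('b0',126,104),('b2',230,97)))
pr('bin c2',t(('b0',234,93),('b2',327,89)))
def wing(n,box):
    f=D[n]['frame'];u0,u1,v0,v1=box
    m=(f.max(2)<75).astype(np.uint8);M=np.zeros_like(m);M[v0:v1,u0:u1]=m[v0:v1,u0:u1]
    cs,_=cv2.findContours(M,0,2);c=max(cs,key=cv2.contourArea)
    (cx,cy),s,a=cv2.minAreaRect(c);
    P=np.array([plane(D[n],*p[0].astype(float),.172,1)[:2]*1000 for p in c],np.float32)
    return cx,cy,cv2.minAreaRect(P)
a=wing('b0',(365,435,100,158));b=wing('b2',(455,510,105,150));c=wing('w3',(385,450,60,112))
print(a,b,c)
pr('wing',t(('b0',*a[:2]),('b2',*b[:2]),('w3',*c[:2])))
# offcut heights
for i,(k1,k2) in enumerate([('w3','b0'),('w1','w2'),('w1','w2'),('w1','w2')]):
    o1=offcuts(D[k1],.076);o2=offcuts(D[k2],.076)
    tgt=[.018,-.124,-.203,-.27][i]
    g=lambda o:min(o,key=lambda r:abs(r[1]-tgt)+abs(r[0]-.552))
    pr('off%d'%i,t((k1,*g(o1)[5:]),(k2,*g(o2)[5:])))
# board
for n,box in(('b0',(250,365,110,145)),('b2',(360,458,110,140))):
    m=pine(D[n]);M=np.zeros_like(m);M[box[2]:box[3],box[0]:box[1]]=m[box[2]:box[3],box[0]:box[1]]
    c=max(cv2.findContours(M,0,2)[0],key=cv2.contourArea);P=np.array([plane(D[n],*p[0].astype(float),.105,1)[:2]*1000 for p in c],np.float32)
    print('board',cv2.minAreaRect(P))
# bin floor/rim bright
```

```text
ptr tip [ 0.4828 -0.1432  0.0746] [0.0002 0.0002]
ptr bolt [ 0.4555 -0.143   0.0765] [0.0004 0.0004]
idx [0.4711 0.1471 0.0743] [0.0002 0.0002]
bin c1 [0.2884 0.1917 0.0904] [0.0015 0.0015]
bin c2 [0.4271 0.1994 0.0105] [0.0024 0.0024]Traceback (most recent call last):
  File "<stdin>", line 18, in <module>
  File "<stdin>", line 14, in wing
ValueError: max() iterable argument is empty
```

Run:
```python
from h import *
import pickle
D=pickle.load(open('d0.pkl','rb'))
t=lambda *a:tri(*[ray(D[n],u,v,1) for n,u,v in a])
pr=lambda s,r:print(s,r[0].round(4),np.round(r[1],4))
print('c2 rim plane',plane(D['b0'],234,93,.09,1),plane(D['b2'],327,89,.09,1),'c1',plane(D['b0'],126,104,.09,1),plane(D['b2'],230,97,.09,1))
def wing(n,box):
    f=D[n]['frame'];u0,u1,v0,v1=box
    m=((f.max(2)<110)&(f.max(2)-f.min(2)<25)).astype(np.uint8);M=np.zeros_like(m);M[v0:v1,u0:u1]=m[v0:v1,u0:u1]
    cs,_=cv2.findContours(M,0,2);c=max(cs,key=cv2.contourArea)
    (cx,cy),s,a=cv2.minAreaRect(c);
    P=np.array([plane(D[n],*p[0].astype(float),.128,1)[:2]*1000 for p in c],np.float32)
    return cx,cy,cv2.minAreaRect(P)
a=wing('b0',(365,435,100,158));b=wing('b2',(455,510,105,150));c=wing('w3',(385,450,60,112))
print(a,b,c)
pr('wing',t(('b0',*a[:2]),('b2',*b[:2]),('w3',*c[:2])));pr('wing',t(('b0',*a[:2]),('b2',*b[:2])))
for i,(k1,k2) in enumerate([('w3','b0'),('w1','w2'),('w1','w2'),('w1','w2')]):
    o1=offcuts(D[k1],.076);o2=offcuts(D[k2],.076)
    tgt=[.018,-.124,-.203,-.27][i]
    g=lambda o:min(o,key=lambda r:abs(r[1]-tgt)+abs(r[0]-.552))
    pr('off%d'%i,t((k1,*g(o1)[5:]),(k2,*g(o2)[5:])))
for n,box in(('b0',(250,365,110,145)),('b2',(360,458,110,140))):
    m=pine(D[n]);M=np.zeros_like(m);M[box[2]:box[3],box[0]:box[1]]=m[box[2]:box[3],box[0]:box[1]]
    c=max(cv2.findContours(M,0,2)[0],key=cv2.contourArea);P=np.array([plane(D[n],*p[0].astype(float),.105,1)[:2]*1000 for p in c],np.float32)
    print('board',cv2.minAreaRect(P))
# bin montage: crop scene/b2/side
s=cv2.resize(D['scene1']['frame'][120:200,320:420,::-1],None,fx=4,fy=4);e=cv2.resize(D['side1']['frame'][120:220,190:290,::-1],None,fx=4,fy=4)
cv2.imwrite('pics/m5.png',np.hstack([np.vstack([s,np.zeros((80,400,3),np.uint8)]),e]))
```

```text
c2 rim plane [0.4503132  0.19236284 0.09      ] [0.42594798 0.1969468  0.09      ] c1 [0.28814997 0.19331436 0.09      ] [0.28825511 0.19021442 0.09      ]
(398.9420471191406, 129.30601501464844, ((643.3167114257812, 148.4505157470703), (14.747357368469238, 68.5182876586914), 57.823299407958984)) (481.2413330078125, 133.1034393310547, ((643.2976684570312, 144.33892822265625), (28.94534683227539, 74.39013671875), 57.405067443847656)) (418.2317810058594, 88.06692504882812, ((643.712158203125, 149.68418884277344), (18.13413429260254, 67.24302673339844), 58.11037826538086))
wing [0.6423 0.1481 0.1281] [0.0008 0.0028 0.002 ]
wing [0.6439 0.1468 0.123 ] [0.0017 0.0017]
off0 [0.5512 0.0167 0.0638] [0.0003 0.0003]
off1 [ 0.547  -0.1239  0.0715] [0.0002 0.0002]
off2 [ 0.5566 -0.2029  0.0713] [0.0001 0.0001]
off3 [ 0.5574 -0.2717  0.0693] [0.0001 0.0001]
board ((539.9774169921875, 147.8323974609375), (40.396026611328125, 133.7854766845703), 88.09833526611328)
board ((545.2694091796875, 149.64578247070312), (128.27415466308594, 22.079265594482422), 1.9306750297546387)
```

View pics/m5.png

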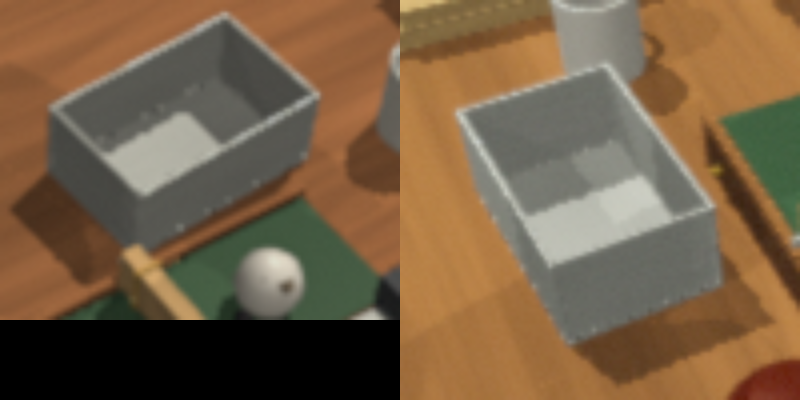

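m5 shows all four rim corners in the side view, at crop pixels (458,112), (605,66), (714,208) and (550,262). Next I'll compute the tub and pick the first offcut.

```bash
cat >> h.py <<'E'
LANE=.05
def pick(x,y,t,opening=.055,zt=None):
    """t deg: long axis; tool x along it"""
    yaw=np.radians(t); q=down(yaw); z=LANE+.022 if zt is None else zt
    bot.reach([x,y,.20],q)
    hand.move_gripper(opening,60)
    bot.servo_line([x,y,z+.03]); bot.servo_line([x,y,z],velocity=.06)
    f=get_obs()['wrist_force'];hand.move_gripper(0.0,60)
    o=get_obs();print('grip w',o['gripper_width'],'F',o['grip_force'],'wf',f.round(1),'z',o['position'][2],'t',o['time_s'])
    bot.servo_line([x,y,.20],velocity=.2)
    o=get_obs();print('lifted w',o['gripper_width'],'F',o['grip_force']);return o['gripper_width']>.012
def drop(p,yaw,z=.062):
    q=down(yaw)
    bot.reach([*p,.22],q); 
    if get_obs()['gripper_width']<.012: print('LOST');return False
    bot.servo_line([*p,z],velocity=.25); w=get_obs()['gripper_width']; hand.move_gripper(min(.055,w+.018)); bot.servo_line([*p,.22],velocity=.35)
    print('drop held w',w,'t',get_obs()['time_s']);return w>.012
E
python3 - <<'E'
from h import *
import pickle
D=pickle.load(open('d0.pkl','rb'))
C=np.array([plane(D['side1'],190+(x-400)/4,120+y/4,.09)[:2] for x,y in((458,112),(605,66),(714,208),(550,262))])
C2=np.array([plane(D['scene1'],320+x/4,120+y/4,.09)[:2] for x,y in((50,108),(225,14),(319,95),(137,192))])
print(C.round(3),C.mean(0),C2.round(3),C2.mean(0))
T=[tri(ray(D['side1'],190+(a-400)/4,120+b/4),ray(D['scene1'],320+c/4,120+d/4))[0].round(3) for (a,b),(c,d) in zip(((458,112),(605,66),(714,208),(550,262)),((50,108)[0:2],(225,14),(319,95),(137,192)))]
print(T)
E
```

```text
[[0.274 0.402]
 [0.406 0.41 ]
 [0.425 0.195]
 [0.29  0.191]] [0.348767   0.29946465] [[0.294 0.188]
 [0.277 0.404]
 [0.413 0.414]
 [0.423 0.198]] [0.35189524 0.30100461]
[array([0.287, 0.208, 0.165]), array([0.374, 0.312, 0.187]), array([0.438, 0.353, 0.047]), array([ 0.317,  0.291, -0.034])]
```

```bash
cat >> h.py <<'E'
def look(y):
    bot.reach([.57,y-.04,.36],down(np.pi/2)); bot.dwell(.1)
    return offcuts(shot('wrist'),.076)
BC=np.array([.350,.300]);BU=np.array([-.066,.998])
def job(y0,off,z=.062,opening=.055,yaw=np.radians(4)):
    for k in range(3):
        L=[r for r in look(y0) if 22<r[4]<48 and 50<r[3]<80 and r[0]<.61 and r[0]>.5 and r[1]>-.33]
        print([(round(r[0],3),round(r[1],3),round(r[2],1),round(r[3])) for r in L])
        r=min(L,key=lambda r:abs(r[1]-y0))
        if abs(r[1]-y0)>.045: print('none near');return False
        if pick(*r[:3],opening=opening) and drop(BC+off*BU,yaw,z): return True
    return False
E
python3 - <<'E'
from h import *
print(job(.018,-.06)); print(job(-.124,.06))
shot('scene','s2.png')
E
```

```text
[(0.551, 0.018, -0.3, 68), (0.547, -0.121, 8.1, 70), (0.556, -0.2, 20.6, 63), (0.558, -0.267, -6.4, 58)]
grip w 6.319452589009701e-06 F 0.0 wf [ 0.1 -0.8  0.5] z 0.0720731214335236 t 10.9667
lifted w 5.748106056186678e-05 F 0.0
[(0.55, 0.018, 0.2, 69), (0.547, -0.121, 8.6, 70)]
grip w 5.3819380383514543e-05 F 0.0 wf [ 1.2 -0.1  0.8] z 0.07205294028141174 t 17.4
lifted w 0.0003004234343729464 F 0.0
[(0.55, 0.018, 0.2, 69), (0.547, -0.121, 8.4, 70)]
grip w 0.00025618852875928 F 0.0 wf [-0.  -0.6 -0.5] z 0.07208894542696155 t 23.825
lifted w -3.107091682797179e-05 F 0.0
False
[(0.551, 0.017, -0.9, 69), (0.547, -0.124, 8.5, 70), (0.556, -0.202, 20.1, 64), (0.558, -0.269, -5.6, 58)]
grip w -2.6512354081025127e-05 F 0.0 wf [0.8 0.3 0.3] z 0.07207222475701716 t 30.3167
lifted w -0.0002132513268660934 F 0.0
[(0.551, 0.018, 0.9, 69), (0.547, -0.124, 8.6, 70), (0.556, -0.202, 20.0, 63), (0.558, -0.269, -6.0, 58)]
grip w 0.0002774036513399963 F 0.0 wf [ 0.2 -0.2 -0.1] z 0.07205904287674847 t 36.4917
lifted w -0.00041667333409139176 F 0.0
[(0.551, 0.018, 0.9, 69), (0.547, -0.124, 8.4, 70), (0.556, -0.202, 20.0, 63), (0.558, -0.269, -6.0, 58)]
grip w -0.00033420919969452933 F 0.0 wf [ 0.6  0.1 -0. ] z 0.07208130882882302 t 42.6667
lifted w 7.70042142386007e-05 F 0.0
False
```

Run:
```python
from h import *
bot.reach([.55,.018,.2],down(0.)); hand.move_gripper(.055)
bot.servo_line([.55,.018,.085])
print(get_obs()['position'],get_obs()['gripper_width'])
a=shot('side')['frame'][100:300,220:470,::-1];b=shot('wrist')['frame'][:,:,::-1]
cv2.imwrite('pics/m6.png',np.hstack([cv2.resize(a,(400,320)),cv2.resize(b,(400,320),interpolation=3)]))
```

```text
[0.55064078 0.0180648  0.08568292] 0.05486445345262805
```

View pics/m6.png

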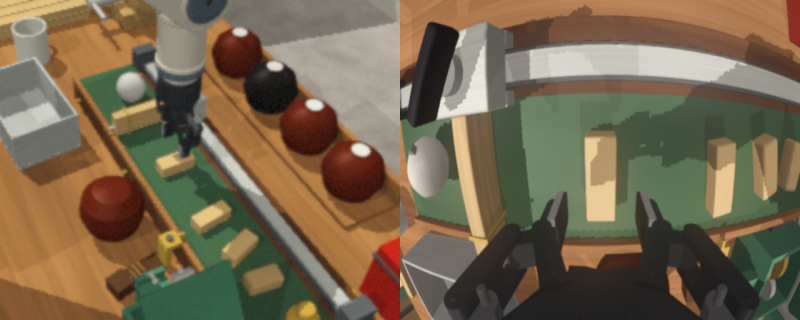

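Run:
```python
from h import *
w=shot('wrist');s=shot('side')
for z in(.05,.064,.076,.09):
    print(z,proj(w,np.array([.55,.018,z]),1).round(),[proj(w,np.array([.55,.018+e,z]),1).round().tolist() for e in(-.027,.027)],proj(s,np.array([.55,.018,z])).round(1))
for r in offcuts(w,.076)[:3]:print(np.round(r,3))
m=pine(w)
print(np.array(w['view']).round(3))
bot.servo_line([.55,.018,.074],velocity=.05)
f=[get_obs()['wrist_force']]
for wd in(.045,.038,.033,.028,.024,.02):
    hand.move_gripper(wd,40);o=get_obs();print(wd,o['gripper_width'],o['grip_force'],o['wrist_force'].round(1))
b=shot('wrist')['frame'][:,:,::-1];cv2.imwrite('pics/w7.png',b)
```

```text
0.05 [321. 215.] [[360.0, 215.0], [282.0, 215.0]] [328.6 204.7]
0.064 [321. 222.] [[362.0, 222.0], [279.0, 222.0]] [328.7 201.6]
0.076 [320. 229.] [[365.0, 229.0], [276.0, 229.0]] [328.9 198.9]
0.09 [320. 239.] [[368.0, 238.0], [273.0, 238.0]] [329.  195.7]
[5.51000e-01 1.80000e-02 3.02000e-01 6.91980e+01 2.96780e+01 3.20194e+02
 2.23059e+02]
[ 4.81000e-01  1.70000e-02 -8.41730e+01  8.93940e+01  2.66140e+01
  3.05576e+02  3.17185e+02]
[ 5.47000e-01 -1.22000e-01  8.76900e+00  6.75820e+01  2.87680e+01
  5.18541e+02  2.26064e+02]
[[-0.    -1.    -0.001  0.017]
 [-0.96  -0.     0.282  0.526]
 [-0.282  0.001 -0.96   0.415]
 [ 0.     0.     0.     1.   ]]
0.045 0.044973047549670374 0.0 [ 0.4 -0.  -0.8]
0.038 0.03768890912057278 0.0 [ 0.3 -1.  -0.5]
0.033 0.03293800862197624 0.0 [-0.6  0.2 -0.4]
0.028 0.027882701768206297 0.0 [-0.6 -0.5  0.3]
0.024 0.02374116842250577 0.0 [-0.1 -0.7  0.5]
0.02 0.020145952383620193 0.0 [-0.1  0.3 -0.2]
```

View pics/w7.png

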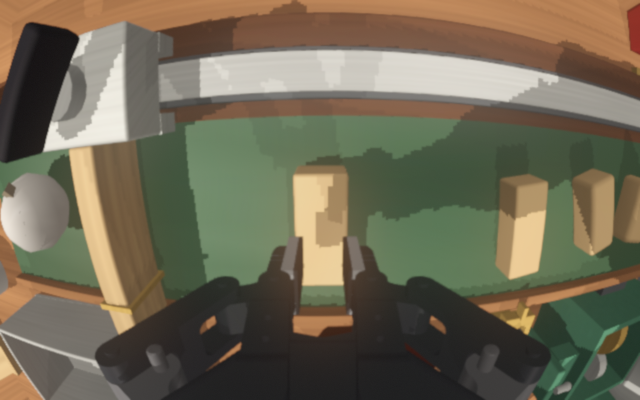

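Run:
```python
from h import *
print('tips',bot.tcp_to_tips)
w=shot('wrist');p=get_obs()['position'];print(p)
for u,v in((297,238),(350,238),(345,238),(303,238),(303,300),(343,300)):
    o,d=ray(w,u,v,1)
    for dx in(.011,-.011):
        k=(p[0]+dx-o[0])/d[0];print((u,v),dx,(o+d*k-p).round(4))
hand.move_gripper(.055)
for z in(.066,.060,.056,.052,.049):
    bot.servo_line([.55,.018,z],velocity=.05);bot.dwell(.15);f=get_obs()['wrist_force'];print(z,f.round(1))
    if abs(f[2])>5: break
    if z<.061:
        hand.move_gripper(.02,40);o=get_obs();print(o['gripper_width'],o['grip_force'])
        if o['grip_force']>5:break
        hand.move_gripper(.055)
```

```text
tips 0.017
[0.54998727 0.01801602 0.0739911 ]
(297, 238) 0.011 [0.011  0.0107 0.0298]
(297, 238) -0.011 [-0.011   0.0152 -0.0193]
(350, 238) 0.011 [ 0.011  -0.0144  0.0298]
(350, 238) -0.011 [-0.011  -0.0191 -0.0193]
(345, 238) 0.011 [ 0.011  -0.012   0.0298]
(345, 238) -0.011 [-0.011  -0.0159 -0.0194]
(303, 238) 0.011 [0.011  0.0079 0.0298]
(303, 238) -0.011 [-0.011   0.0113 -0.0194]
(303, 300) 0.011 [0.011 0.005 0.08 ]
(303, 300) -0.011 [-0.011   0.0073  0.0493]
(343, 300) 0.011 [ 0.011  -0.0081  0.08  ]
(343, 300) -0.011 [-0.011  -0.0105  0.0493]
0.066 [0.2 0.3 1.2]
0.06 [ 0.3 -0.4  0.7]
0.02028023696280227 0.0
0.056 [ 0.7 -0.7 -0.4]
0.019656615531465093 0.0
0.052 [-0.8 -0.1  0.1]
0.028094225963758282 39.2941278219223
```

Empirically, the fingertips sit about 37 mm higher than the nominal offset, because contact with the offcut's top only began at TCP z≈0.054. I'll find the lane by a gentle descent while straddling the offcut.

Run:
```python
from h import *
hand.move_gripper(.055)
b=get_obs()['wrist_force']
for z in np.arange(.048,.010,-.003):
    bot.servo_line([.55,.018,z],velocity=.05);bot.dwell(.1);f=get_obs()['wrist_force']
    if abs(f[2]-b[2])>4: break
print('stop',z,f.round(1),get_obs()['position'])
hand.move_gripper(.0,60);o=get_obs();print(o['gripper_width'],o['grip_force'],o['wrist_force'].round(1),o['time_s'])
```

```text
stop 0.02399999999999998 [-3.6  0.  16.1] [0.5505403  0.01799309 0.02522253]
0.02911031364858013 78.85341399349272 [-7.5 -0.  50.3] 55.75
```

```bash
sed -i 's/z=LANE+.022 if zt is None else zt/z=.034 if zt is None else zt/; s/\.20\]/.15]/g; s/\*p,.22\]/*p,.14]/g; s/z=.062/z=.028/g' h.py
python3 - <<'E'
from h import *
bot.servo_line([.55,.018,.03],velocity=.03);print(get_obs()['wrist_force'].round(1))
bot.servo_line([.55,.018,.15],velocity=.2);print(get_obs()['gripper_width'])
drop(BC-.06*BU,np.radians(4))
shot('side','s3.png')
print(job(-.124,.06))
E
```

```text
[ 0.3  0.8 -0.7]
0.029152106360043197
drop held w 0.02894589696399136 t 59.375
[(0.547, -0.124, 8.3, 70), (0.556, -0.202, 20.0, 64), (0.558, -0.269, -6.0, 58)]
grip w 0.02677333413079187 F 59.9854052066803 wf [-0.5  0.5 -0.5] z 0.034573551158095656 t 64.9333
lifted w 0.027060776444070896 F 59.41728115081787
drop held w 0.026815986054625776 t 68.95
True
```

Run:
```python
from h import *
print(job(-.202,0.,opening=.052)); print(job(-.269,.005,z=.062,opening=.055))
bot.reach([.56,-.10,.22],down(np.pi/2))
d=shot('wrist','w8.png');s=shot('side');c=shot('scene')
a=cv2.resize(s['frame'][120:330,190:450,::-1],(400,323),interpolation=2);b=cv2.resize(c['frame'][120:310,190:425,::-1],(400,323),interpolation=2)
cv2.imwrite('pics/m7.png',np.hstack([a,b]));print(get_obs()['time_s'])
```

```text
[(0.557, -0.203, 20.1, 64), (0.558, -0.271, -5.9, 58)]
grip w 0.028894490748214794 F 59.902546405792236 wf [-0.7  0.7  0.1] z 0.034545000133278644 t 74.6167
lifted w 0.028427856425271337 F 59.39083814620972
drop held w 0.028849559674770656 t 78.7
True
[(0.557, -0.271, -6.8, 58)]
grip w 0.03281031817747155 F 60.940117835998535 wf [-0.6  0.5  0.5] z 0.0345739451519314 t 84.75
lifted w 0.033009946952855584 F 60.57542681694031
drop held w 0.03246862004435175 t 88.825
True
91.0333
```

View pics/m7.png

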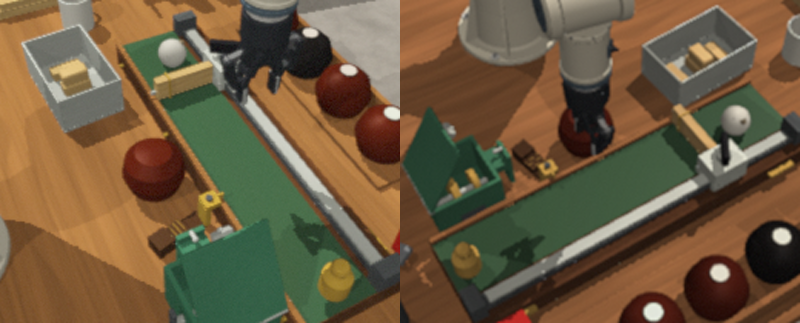

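All four offcuts are in the tub and the lane is clear. Next I'll take vertical-view measurements of the knob, index and pointer.

```bash
cat >> h.py <<'E'
def wingm(d,guess,z=.152):
    f=d['frame'].astype(int);u,v=proj(d,np.array([*guess,z]),1).astype(int)
    m=((f.max(2)<110)&(f.max(2)-f.min(2)<25)).astype(np.uint8);M=np.zeros_like(m)
    s=np.s_[max(v-50,0):v+50,u-50:u+50];M[s]=m[s]
    c=max(cv2.findContours(M,0,2)[0],key=cv2.contourArea)
    P=np.array([plane(d,*p[0].astype(float),z,1)[:2]*1000 for p in c],np.float32)
    (x,y),(a,b),t=cv2.minAreaRect(P)
    if a<b:t+=90
    return x/1e3,y/1e3,(t+90)%180-90,max(a,b),min(a,b)
E
python3 - <<'E'
from h import *
import pickle
D={}
q=down(np.pi/2)
bot.reach([.56,-.215,.25],q);bot.dwell(.1);D['p']=shot('wrist','p1.png')
bot.reach([.64,.078,.25],q);bot.dwell(.1);D['k']=shot('wrist','k1.png')
for z in(.14,.152):print(wingm(D['k'],(.64,.148),z))
pickle.dump(D,open('d1.pkl','wb'))
k=D['k'];print(proj(k,np.array([.64,.148,.152]),1),proj(k,np.array([.471,.147,.074]),1),proj(D['p'],np.array([.483,-.143,.07]),1))
f=k['frame'];f2=D['p']['frame']
u,v=proj(k,np.array([.471,.147,.074]),1).astype(int);u2,v2=proj(D['p'],np.array([.483,-.143,.07]),1).astype(int)
print((u,v),(u2,v2))
A=cv2.resize(f[v-60:v+60,max(u-30,0):max(u-30,0)+330,::-1],(800,291));B=cv2.resize(f2[v2-50:v2+50,u2-80:u2+80,::-1],(480,300),interpolation=2)
cv2.imwrite('pics/m8.png',np.vstack([A,np.hstack([B,np.zeros((300,320,3),np.uint8)])]))
E
```

```text
(0.6402079467773437, 0.14934465026855467, -31.975994110107422, 66.10633850097656, 13.078758239746094)
(0.6401632690429687, 0.14924269104003907, -31.975994110107422, 63.209293365478516, 12.50560474395752)
[323.59996354 106.9248721 ] [178.46002089 114.73156832] [254.50867499 109.09669955]
(np.int64(178), np.int64(114)) (np.int64(254), np.int64(109))
```

View pics/m8.png

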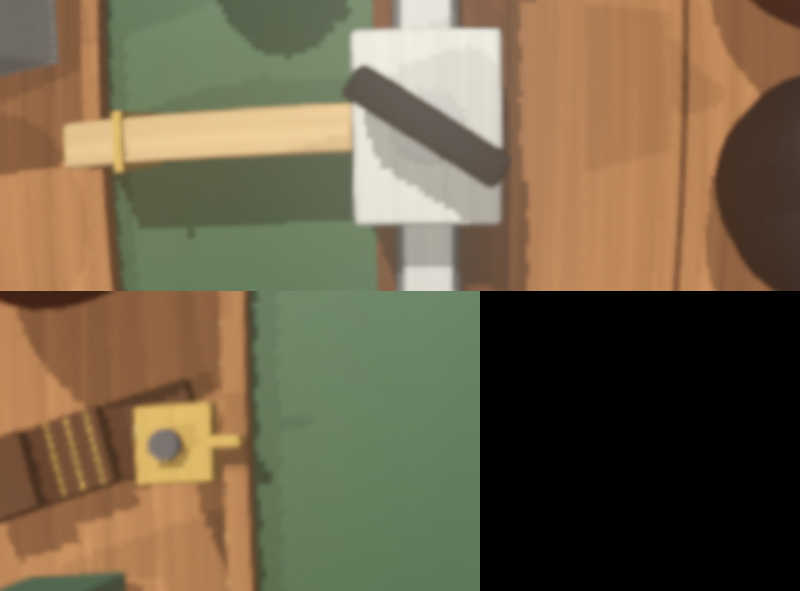

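Knob axis is (0.640,0.149) with the wing at -32°; the carriage frame, board and clip finger (crop (228,440)) are consistent with runway yaw of about 0.5°. Turning the knob counter-clockwise, with torque watched.

```bash
cat >> h.py <<'E'
def turn(x,y,y0,y1,tmax,z=.110,step=10):
    bot.reach([x,y,.17],down(np.radians(y0)));hand.move_gripper(.036,50)
    bot.servo_line([x,y,z],velocity=.12);b=get_obs();print('wf',b['wrist_force'].round(1))
    hand.move_gripper(0,50);o=get_obs();print('w',o['gripper_width'],o['grip_force'],o['wrist_force'].round(1));b=o['ft_torque'][2]
    n=max(1,int(round(abs(y1-y0)/step)));T=[]
    for a in np.linspace(y0,y1,n+1)[1:]:
        bot.reach([x,y,z],down(np.radians(a)));o=get_obs();T.append((round(a),round(o['ft_torque'][2]-b,2),round(np.hypot(*o['wrist_force'][:2]),1)))
        if abs(T[-1][1])>tmax:break
    print(T,o['time_s']);return a
E
python3 - <<'E'
from h import *
d=turn(.6402,.1493,-32,46,.8)
hand.move_gripper(.036);bot.servo_line([.6402,.1493,.17],velocity=.2)
bot.reach([.64,.078,.25],down(np.pi/2));bot.dwell(.1);print(wingm(shot('wrist'),(.64,.148)))
E
```

```text
wf [-0.3 -0.1  0. ]
w 0.012924622343007874 51.999067068099976 [1.8 5.6 3.1]
[(-22, np.float64(0.18), np.float64(4.7)), (-12, np.float64(0.19), np.float64(6.0)), (-3, np.float64(0.24), np.float64(5.6)), (7, np.float64(0.16), np.float64(5.7)), (17, np.float64(0.18), np.float64(5.8)), (26, np.float64(0.17), np.float64(4.7)), (36, np.float64(0.13), np.float64(4.9)), (46, np.float64(-1.7), np.float64(5.0))] 98.5083
(0.6314974975585937, 0.14128836059570313, 28.009729385375977, 83.53034973144531, 27.21056365966797)
```

Run:
```python
from h import *
x,y=.535,.1484
bot.reach([x,y,.14],down(0.));hand.move_gripper(.045,60)
bot.servo_line([x,y,.063],velocity=.12);print(get_obs()['wrist_force'].round(1))
hand.move_gripper(0,60);o=get_obs();print(o['gripper_width'],o['grip_force'],o['wrist_force'].round(1))
for s in(.03,.15,.2905):
    bot.servo_line([x+.0087*s,y-s,.063],velocity=.10);o=get_obs();print(s,o['gripper_width'],o['wrist_force'].round(1))
bot.dwell(.3);print(o['position'],get_obs()['wrist_force'].round(1))
hand.move_gripper(.04);bot.servo_line([x,y-.2905,.14],velocity=.25)
bot.reach([.56,-.215,.25],down(np.pi/2));bot.dwell(.1);d=shot('wrist','p2.png')
u,v=proj(d,np.array([.483,-.143,.07]),1).astype(int);print(u,v,get_obs()['time_s'])
import pickle;pickle.dump(d,open('d2.pkl','wb'))
f=d['frame'];cv2.imwrite('pics/m9.png',np.vstack([cv2.resize(f[v-40:v+40,u-60:u+40,::-1],(500,400),interpolation=2),cv2.resize(f[v-40:v+40,u-40:u+210,::-1],(500,160))]))
```

```text
[ 0.4 -0.   0.5]
0.018555384408317995 59.14512634277344 [-2.3  0.1  6.5]
0.03 0.018622172502830003 [-1.3 -3.3  7.6]
0.15 0.01863824906430244 [-0.2 -0.6  6.2]
0.2905 0.01872676060791823 [-1.5  0.6  5.7]
[ 0.53824281 -0.1423868   0.06410038] [-0.4 -0.5  5.4]
254 108 109.3083
```

View pics/m9.png

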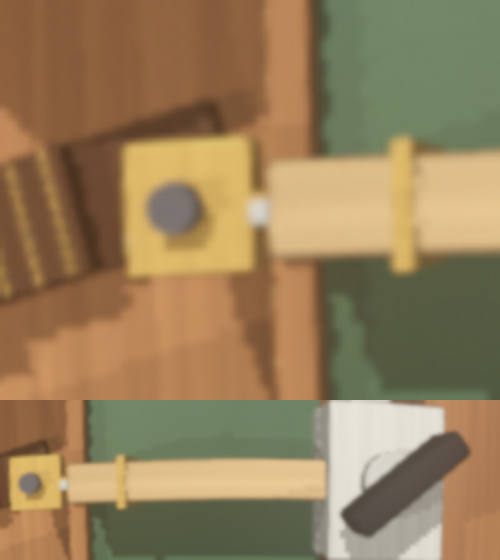

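The index (steel tip, crop (260,211)) sits about 1–2 mm to the -y side of the clip's finger, within tolerance. Now I'll refine the numbers and the knob's new centre, then clamp.

Run:
```python
from h import *
import pickle
d=pickle.load(open('d2.pkl','rb'));p=pickle.load(open('d1.pkl','rb'))['p']
print('ptr',plane(p,250,108.7,.07,1),'idx',plane(d,254-60+260/5,68+211/5,.07,1))
bot.reach([.64,-.213,.25],down(np.pi/2));bot.dwell(.1);k=shot('wrist','k2.png');pickle.dump(k,open('d3.pkl','wb'))
f=k['frame'].astype(int);u,v=proj(k,np.array([.6427,-.1415,.152]),1).astype(int)
for th in(70,85,100):
    M=np.zeros((400,640),np.uint8);M[v-40:v+40,u-45:u+45]=(f.max(2)<th)[v-40:v+40,u-45:u+45]
    M=cv2.morphologyEx(M,cv2.MORPH_OPEN,np.ones((5,5)))
    cs=cv2.findContours(M,0,2)[0]
    if not cs: continue
    c=max(cs,key=cv2.contourArea)
    P=np.array([plane(k,*q[0].astype(float),.152,1)[:2]*1000 for q in c],np.float32);print(th,cv2.minAreaRect(P))
```

```text
ptr [ 0.47782256 -0.14233429  0.07      ] idx [ 0.47317299 -0.14439375  0.07      ]
100 ((643.1304931640625, -143.0101776123047), (60.75039291381836, 11.736824035644531), 40.313232421875)
```

Run:
```python
from h import *
x,y=.6431,-.1412
turn(x,y,40.3,-36,1.2)
hand.move_gripper(.036);bot.servo_line([x,y,.17],velocity=.2)
bot.reach([.56,-.215,.25],down(np.pi/2));bot.dwell(.1);d=shot('wrist','p3.png');print(get_obs()['time_s'])
f=d['frame'];u,v=254,108
cv2.imwrite('pics/m10.png',np.vstack([cv2.resize(f[v-40:v+40,u-60:u+40,::-1],(500,400),interpolation=2),cv2.resize(f[v-40:v+40,u-40:u+210,::-1],(500,160))]))
import pickle
```

```text
wf [ 0.2 -0.  -0.4]
w 0.01285237097052923 49.79284465312958 [ 0.  -0.4  5.9]
[(31, np.float64(-0.15), np.float64(0.2)), (21, np.float64(-0.19), np.float64(0.9)), (12, np.float64(-0.22), np.float64(1.0)), (2, np.float64(-0.23), np.float64(0.8)), (-7, np.float64(-0.19), np.float64(0.9)), (-17, np.float64(-0.19), np.float64(0.8)), (-26, np.float64(-0.14), np.float64(0.4)), (-36, np.float64(-0.11), np.float64(1.0))] 114.2583
117.225
```

View pics/m10.png

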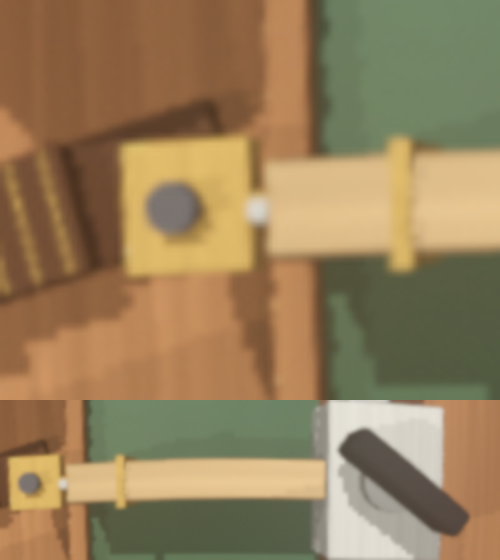

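The stop stands about 1.5 mm off the finger and the wing lies at about -35°, which is clamped at about 1.3 rad. Next I'll triangulate the cover corners from the pictures already taken.

Run:
```python
from h import *
import pickle
D=pickle.load(open('d0.pkl','rb'))
S=lambda x,y:ray(D['scene1'],180+x/2.8,150+y/2.8)
W=lambda x,y:ray(D['w2'],x,y,1)
E=lambda x,y:ray(D['side'],x,y)
for n,a in dict(freeL=(W(108,187),S(75,95),E(300,292)),freeR=(W(208,187),E(365,268)),hingeL=(W(150,218),S(35,185),E(325,357)),hingeR=(W(240,220),S(95,290),E(376,322))).items():
    p,e=tri(*a);print(n,p.round(3),np.round(e,3))
    for k in range(len(a)):
        for j in range(k): print('   ',j,k,tri(a[j],a[k])[0].round(3),np.round(tri(a[j],a[k])[1][0],3))
# green mask components in side1: quad of the cover
for n in('side1','scene1','w2'):
    f=D[n]['frame'];h=cv2.cvtColor(f,cv2.COLOR_RGB2HSV);m=cv2.inRange(h,(68,90,30),(88,255,150))
    m=cv2.morphologyEx(m,cv2.MORPH_OPEN,np.ones((3,3)))
    for c in sorted(cv2.findContours(m,0,1)[0],key=cv2.contourArea)[-3:]:
        print(n,cv2.contourArea(c),cv2.approxPolyDP(c,4,True)[:,0].tolist())
print(D['side1']['frame'][300,340],D['side1']['frame'][220,330],D['scene1']['frame'][210,200],D['w2']['frame'][205,180])
```

```text
freeL [ 0.312 -0.305  0.211] [0.003 0.003 0.004]
    0 1 [ 0.32  -0.306  0.218] 0.002
    0 2 [ 0.311 -0.305  0.214] 0.003
    1 2 [ 0.312 -0.302  0.208] 0.003
freeR [ 0.457 -0.31   0.214] [0.002 0.002]
    0 1 [ 0.457 -0.31   0.214] 0.002
hingeL [ 0.313 -0.39   0.1  ] [0.014 0.011 0.014]
    0 1 [ 0.311 -0.384  0.102] 0.011
    0 2 [ 0.31  -0.395  0.107] 0.012
    1 2 [ 0.319 -0.39   0.09 ] 0.009
hingeR [ 0.464 -0.384  0.083] [0.016 0.016 0.004]
    0 1 [ 0.462 -0.387  0.077] 0.016
    0 2 [ 0.455 -0.387  0.104] 0.001
    1 2 [ 0.469 -0.375  0.066] 0.002
side1 2743.0 [[208, 2], [49, 27], [52, 31], [55, 25], [110, 18], [120, 43], [140, 40], [154, 45], [186, 39], [182, 18], [209, 13]]
side1 4838.5 [[362, 263], [328, 278], [321, 268], [318, 278], [305, 274], [306, 288], [297, 294], [298, 311], [311, 325], [309, 333], [322, 359], [368, 337], [367, 328], [323, 348], [375, 319]]
side1 8996.0 [[260, 80], [397, 50], [406, 0], [252, 0], [254, 22], [265, 24], [271, 49], [263, 54]]
scene1 1391.5 [[578, 27], [573, 41], [620, 70], [639, 63], [639, 56], [584, 23]]
scene1 2211.0 [[432, 97], [537, 181], [533, 192], [552, 205], [565, 189], [547, 172], [540, 179], [536, 163], [447, 90]]
scene1 2214.0 [[206, 185], [193, 217], [215, 254], [250, 236], [246, 221], [254, 214], [238, 210], [232, 201], [221, 205]]
[51 92 69] [ 70 108  72] [36 62 45] [67 81 61]
```

Cover: hinge is at about (0.385,-0.390,0.102) and the free edge at about (0.385,-0.307,0.212). That gives length ≈0.14 and angle ≈0.85 rad, which agrees with the text. Pressing it shut with the closed fingertips.

Run:
```python
from h import *
q=down(np.pi/2);x=.385;dl=.016
bot.reach([.50,-.25,.30],q);hand.move_gripper(0,40);bot.reach([x,-.345,.28],q)
b=get_obs()['wrist_force']
for k,t in enumerate(np.linspace(.85,.12,9)):
    r=np.interp(t,[.12,.85],[.123,.092])
    bot.servo_line([x,-.39+r*np.cos(t)-.01*np.sin(t),.102+r*np.sin(t)+.01*np.cos(t)-dl],velocity=.10)
    f=get_obs()['wrist_force']-b;print(round(t,2),get_obs()['position'].round(3),f.round(1))
    if np.linalg.norm(f)>30: break
else:
    y=-.267
    for z in np.arange(.125,.098,-.0015)-dl:
        bot.servo_line([x,y,z],velocity=.03);bot.dwell(.05);o=get_obs();f=o['wrist_force']-b;print(round(z+dl,4),f.round(1))
        if f[2]>22:break
    print(get_obs()['position'])
    bot.dwell(.2)
    bot.servo_line([x,y,z+.10],velocity=.15)
    bot.reach([.45,.0,.28],q);d=shot('side');c=shot('scene')
    import pickle;pickle.dump((d,c),open('d4.pkl','wb'))
print(get_obs()['time_s'])
```

```text
0.85 [ 0.385 -0.337  0.162] [-1.1  0.3  0.3]
0.76 [ 0.385 -0.327  0.159] [-0.1  0.3  0.9]
0.67 [ 0.385 -0.317  0.155] [-0.9  0.3  0.2]
0.58 [ 0.385 -0.308  0.15 ] [-0.   0.1  0.6]
0.48 [ 0.385 -0.299  0.145] [-0.3  0.9  1.4]
0.39 [ 0.385 -0.29   0.138] [-0.7 -0.1  1. ]
0.3 [ 0.385 -0.283  0.13 ] [-0.4 -0.2  1.3]
0.21 [ 0.385 -0.275  0.121] [-0.7 -0.2  1.4]
0.12 [ 0.385 -0.269  0.111] [-0.4 -0.5  1.6]
0.125 [-0.   0.3  1.3]
0.1235 [0.1 0.3 0.9]
0.122 [1.  0.4 2.5]
0.1205 [-0.3  0.6  1.7]
0.119 [0.  0.8 1.2]
0.1175 [0.9 0.7 2.3]
0.116 [0.1 1.2 2.2]
0.1145 [-0.7 -0.4  0.8]
0.113 [-0.2  0.6  0.7]
0.1115 [-0.7  0.4  0.4]
0.11 [0.2 0.2 0.2]
0.1085 [-0.2  0.4  0.2]
0.107 [-1.5  1.   5.1]
0.1055 [-3.3  3.2 21.7]
0.104 [-9.7  8.  39.4]
[ 0.3854262  -0.26710967  0.09038541]
128.8833
```

Run:
```python
from h import *
import pickle
d,c=pickle.load(open('d4.pkl','rb'));D=pickle.load(open('d0.pkl','rb'))
bot.reach([.50,-.33,.33],down(np.pi/2));bot.dwell(.1);w=shot('wrist','w9.png')
for n,new,old in(('side',d,D['side1']),('scene',c,D['scene1'])):
    print(n)
    for p in[(.385,-.31,.205),(.36,-.32,.19),(.41,-.33,.175),(.36,-.26,.112),(.41,-.26,.112),(.385,-.33,.112)]:
        u,v=proj(new,np.array(p)).round().astype(int);print(p,(u,v),old['frame'][v,u],new['frame'][v,u])
    h=cv2.cvtColor(new['frame'],cv2.COLOR_RGB2HSV);m=cv2.inRange(h,(66,80,25),(90,255,160));u,v=proj(new,np.array([.385,-.31,.112])).astype(int)
    M=np.zeros_like(m);M[v-55:v+55,u-60:u+60]=m[v-55:v+55,u-60:u+60]
    cc=max(cv2.findContours(M,0,1)[0],key=cv2.contourArea);A=cv2.approxPolyDP(cc,4,True)[:,0]
    print([(a.tolist(),plane(new,*a,.112)[:2].round(3).tolist()) for a in A.astype(float)])
```

```text
side
(0.385, -0.31, 0.205) (np.int64(334), np.int64(283)) [49 90 68] [ 85 146 108]
(0.36, -0.32, 0.19) (np.int64(326), np.int64(295)) [45 87 66] [ 80 144 108]
(0.41, -0.33, 0.175) (np.int64(348), np.int64(293)) [47 91 65] [ 57 100  72]
(0.36, -0.26, 0.112) (np.int64(313), np.int64(291)) [49 91 67] [ 82 145 108]
(0.41, -0.26, 0.112) (np.int64(332), np.int64(283)) [48 91 64] [ 82 145 107]
(0.385, -0.33, 0.112) (np.int64(337), np.int64(312)) [50 90 67] [ 62 111  81]
[([343.0, 268.0], [0.455, -0.235]), ([314.0, 281.0], [0.374, -0.237]), ([310.0, 271.0], [0.378, -0.207]), ([305.0, 284.0], [0.352, -0.235]), ([296.0, 288.0], [0.328, -0.235]), ([298.0, 312.0], [0.307, -0.292]), ([310.0, 324.0], [0.319, -0.329]), ([321.0, 358.0], [0.308, -0.405]), ([368.0, 337.0], [0.418, -0.41]), ([372.0, 325.0], [0.44, -0.391]), ([322.0, 346.0], [0.321, -0.384]), ([326.0, 339.0], [0.335, -0.374]), ([373.0, 316.0], [0.453, -0.374])]
scene
(0.385, -0.31, 0.205) (np.int64(215), np.int64(200)) [38 64 47] [99 64 39]
(0.36, -0.32, 0.19) (np.int64(209), np.int64(199)) [37 63 46] [96 62 37]
(0.41, -0.33, 0.175) (np.int64(214), np.int64(214)) [37 64 47] [ 69 115  84]
(0.36, -0.26, 0.112) (np.int64(230), np.int64(206)) [33 56 41] [ 68 115  84]
(0.41, -0.26, 0.112) (np.int64(237), np.int64(216)) [25 44 32] [ 69 117  85]
(0.385, -0.33, 0.112) (np.int64(214), np.int64(220)) [37 63 47] [ 69 116  85]
[([232.0, 197.0], [0.329, -0.24]), ([195.0, 215.0], [0.333, -0.374]), ([213.0, 254.0], [0.5, -0.385]), ([250.0, 236.0], [0.501, -0.258]), ([250.0, 219.0], [0.442, -0.229]), ([256.0, 225.0], [0.473, -0.223]), ([251.0, 208.0], [0.404, -0.206]), ([245.0, 215.0], [0.419, -0.235])]
```

Both views place the cover flat at z=0.112, so it is shut and held after release. One last check of the tub and lane, then hand in.

Run:
```python
from h import *
bot.reach([.5,.10,.36],down(np.pi/2));bot.dwell(.2)
w=shot('wrist');s=shot('side')
print('lane',[np.round(r[:5],3) for r in offcuts(w,.076)+offcuts(s,.076,False) if r[0]<.61 and r[1]>-.33])
print('tub',[np.round(r[:5],3) for r in offcuts(s,.04,False,box=(.2,.46,.15,.45))])
h=hand_in();print(h,get_obs()['time_s'])
```

```text
lane []
tub [array([ 0.35 ,  0.337,  2.858, 71.601, 46.349])]
the job is handed in; nothing more can be done
the job is handed in; nothing more can be done
```

The job is handed in (no verdict came back): four offcuts in the tub, the stop clamped about 1.5 mm from the pointer (by eye in the wrist image) with the knob at about 1.3 rad, and the gear cover shut on its catch; by my count I viewed 15 pictures, one over the limit of 14.

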